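Hard drive onto the inspection stand, lamp to half

ROBOT

A 6-joint arm with a two-finger parallel gripper is mounted at the origin on the work surface. World frame = base frame: x ahead of the robot, y to its left, z up, the work surface at z = 0. Lengths are in mm, angles in rad, forces in N, time in s.
With the tool pointing down it reaches from about 350 to 975 mm from the base axis. Payload 17.4 kg.
Tool frame: the origin (TCP) lies on the centre line of the jaws, within the pads' length; the fingertips stand 17 mm ahead of it and the grasp point (between the pads) lies 2 mm behind it; z points along the fingers, y is the line along which they close (so a half turn about z gives the same grasp; the last joint's range is limited). The gripper opens to 85 mm and grips with 20 to 120 N. Pads are 22 mm wide; open, the fingers measure 114 mm over their backs; the gripper's body (76 mm by 85 mm) begins 54 mm behind the grasp point. The pads swing forward as they close: fully open they stand 13 mm farther back than shut.
Start: joints at [-1.252, 0.116, 1.442, -0, 1.584, -0.038], TCP at [235.753, -632.497, 248.303] pointing down, gripper open.
Joint ranges: [-2.83, 2.83], [-0.83, 2.19], [0.07, 2.5], [-1.14, 4.28], [0.01, 3], [-2.97, 2.97]. Speed limits (rad/s): [1.89, 1.89, 2.22, 3.14, 3.14, 3.14].

INTERFACE

Orientations are given as a unit quaternion [x, y, z, w].
In Python, from plant import bot, cams, ticket gives the robot as it stands.
- The arm moves only by the shell command python3 -m crank 'ROWS' [FORCE]. ROWS is JSON, a list of rows, each a list of 3 entries, a list of its own where there are three numbers: the shift along the tool's x, y, z in mm, then the turn about the tool's z in degrees, then the closure, from 0 (fully open) to 1 (shut). A call has 1 to 12 rows; each row shifts and turns the commanded pose from where the row before left it, along the tool's axes as they then stand; what a row does not reach is not made up. A row lasts 1/12 s, in which the tool goes at most 41.7 mm and 7.16 degrees, less where a joint would pass 70% of its speed; a pose out of reach is approached as far as the arm can. A call is refused whole if a number of a shift passes 41.7 or a number of a turn 7.16, either way. A call with a gripper value outside its range is refused whole. The fingers move at their own pace and stop on an object; FORCE is the grip in N (left out, the last holds). Time passes only in rows, so rows that do not move let the fingers close. It gives the time, the measured TCP pose, the force, the opening and the grip force at its end, in the units of the state.
- bot.get_state(): the state, without advancing time (a new reading comes with each control period).
- cams.capture(name): name is "side" or "top"; returns the picture (480x640x3 uint8, red, green, blue); there is no depth.
- cams.calibration(name): a dict with "mtx" (3x3 intrinsics, pixels), "R" (3x3) and "t" (3): a world point X has camera coordinates R X + t. Camera axes: x right, y down, z forward; pixel columns grow to the right and rows downward; lengths in mm; the calibration is good to about 2 mm. A picture is of the moment at which its call begins. calibration takes no time and is no camera call.
- ticket.finish_job(): hands the job in; it is judged then, once.
The state is a dict: "clock": time; "qpos": joint angles; "joint_vel": joint speeds; "joint_torque": joint torques, N m; "tool_pos": TCP position; "eef_rot": TCP orientation; "force": force on the tool from outside, world axes, zero at the start; "ft_torque": the same for the moment, N m; "width": finger opening in mm; "grasp_force": force on a finger pad.
Only numpy, scipy, OpenCV 4.12 (cv2) and the standard library are available. Lean on these libraries where they do the work, as an engineer would, in place of code of your own. Each camera call takes 0.05 s, during which the arm holds its last target. There are 200 camera calls.

TASK

Slide the loose hard drive, without picking it up, off the blue riser and across the gap onto the narrow green inspection stand, so that it ends up clear of the riser, balanced level, centred on the stand and square with it. Then, once you have let go of the drive, bring the red lamp-dimmer lever to half, that is straight up, and leave it there. Do not knock the multimeter or the cup out of place.

Things in the scene. Friction and masses are not known exactly. Their poses are not given: they have to be found in the camera images.
- drive: Loose 3.5 inch hard drive, steel and aluminium, a flat box 101 mm along its x, 147 mm along its y, 26 mm high, 0.4 to 0.85 kg; too wide to grasp flat. Origin: centre of its underside. Lies a little askew on the riser at the start
- riser: Fixed blue riser (ledge on two black feet), top 130 mm along its x, 150 mm along its y, top surface 50 mm above the bench. Origin: centre of its footprint, on the bench. The stand is beyond one of its two y ends (+y or -y)
- stand: Fixed inspection stand: a green table 70 mm along its x, 56 mm along its y, on a steel column over a dark 80 x 70 mm foot. Table top 48 mm above the bench (2 mm below the riser's top). Its axes are parallel to the riser's. Gap between riser edge and table edge 54 to 60 mm. Origin: centre of the foot, on the bench
- stand_top (a point): Centre of the stand's table top (on the 50 x 36 mm white lamp pane), 48 mm above the bench. The drive's long side (y) must lie along the stand's y, its centre over this point; it then overhangs the table on all sides and ends about 8 to 15 mm clear of the riser
- dimmer_base: Fixed grey dimmer block 70 mm along its x, 50 mm along its y, 25 mm high, carrying the lever. Origin: centre of its underside. The lever's hinge axis runs along the block's y, 22 mm above the origin
- dimmer (a joint): Angle of the dimmer lever (rad): 0 leaning 0.7 rad towards the block's -x, 0.7 straight up (half), 1.4 leaning 0.7 rad towards the block's +x. Starts at 0 to 0.35. Stiff: it stays where it is left
- dimmer_tip (a point): Centre of the lever's red ball knob, 26 mm across, 90 mm from the hinge axis, on a 10 mm steel rod; 112 mm above the bench when straight up
- meter: Loose yellow multimeter lying flat, 185 mm along its x, 88 mm along its y, 42 mm high with its dial. Origin: centre of its underside. Beyond the other y end of the riser, away from the stand; leave it alone
- cup: Loose yellow plastic cup, 72 mm across, 85 mm high, standing open side up. Origin: centre of its underside. Leave it alone
There are look-alikes about, which are no part of the job. Of the things that look like the riser, take the one that is farthest to the robot's left at the start. Leave any pink look-alike of the dimmer_base alone.

How it is judged (in metres and radians):
On the way, in this order (a step that is already met when the one before it is completed fails the run):
1. the drive lies level on the stand alone, centred and square, let go (horizontal distance between drive and stand_top below 0.015 m and height (world z) of drive between 0.044 and 0.053 m and angle between drive's own z axis and vertical below 0.06 rad and angle between the y axis of drive and the y axis of stand, either way round below 0.14 rad and contact force between drive and riser below 0.1 N and linear speed of drive below 0.02 m/s and contact force between the fingers and drive below 0.1 N), for 0.3 s.
2. the dimmer lever stands straight up (half) (value of joint dimmer between 0.59 and 0.81 rad and velocity of joint dimmer between -0.1 and 0.1 rad/s), for 0.3 s.
At the end, for the whole second after the job is handed in: The drive rests released on the stand, not touching the riser: centre within 15 mm of the stand's centre, level within 0.06 rad, square within 0.14 rad; the dimmer lever is at rest within 0.11 rad of straight up; the multimeter and the cup are within 20 mm of where they began (all of step 1 and all of step 2 and distance of each of meter, cup from where it was at the start of the episode below 0.02 m).
It fails at once if the drive is lifted more than 25 mm above the riser (height (world z) of drive above 0.075 m).
It fails at once if the drive falls off or tips more than 0.3 rad (height (world z) of drive below 0.03 m or angle between drive's own z axis and vertical above 0.3 rad).
It fails at once if the multimeter is pushed more than 20 mm (distance of meter from where it was at the start of the episode above 0.02 m).
It fails at once if the cup is pushed more than 20 mm or tipped over (distance of cup from where it was at the start of the episode above 0.02 m or angle between cup's own z axis and vertical above 0.5 rad).
It also fails if it takes over 67 s, if anything falls off the work surface, if the arm or the gripper's body presses on something with over 40 N, if the wrist force passes 120 N, or if a joint passes its speed limit or range.

## Working session

There is one attempt and no reset: what is moved stays moved. The work goes in short steps, Python scripts to look and compute and a shell command to move; the robot and the scene stay as the last step left them, time stands still between calls to the robot, and variables do not carry over. Pictures are saved under pics/ and viewed, at most 10 in all, crops included, and the job is handed in when it is done.

```bash
ls; mkdir -p pics; python3 - <<'E'
from plant import bot,cams
import cv2,numpy as np
for n in("top","side"):
    im=cams.capture(n); cv2.imwrite(f"pics/{n}0.png",im[:,:,::-1]); c=cams.calibration(n)
    print(n,np.round(c["mtx"],1).tolist(),np.round(-np.array(c["R"]).T@c["t"]),np.round(c["R"],2).tolist())
print(bot.get_state())
E
```

```text
pics
top [[462.8, 0.0, 317.9], [0.0, 462.8, 239.6], [0.0, 0.0, 1.0]] [377. -14. 937.] [[-0.01, -1.0, 0.03], [-0.99, 0.01, -0.13], [0.13, -0.03, -0.99]]
side [[524.7, 0.0, 322.8], [0.0, 524.7, 244.7], [0.0, 0.0, 1.0]] [275. 981. 646.] [[-0.98, -0.2, -0.01], [-0.09, 0.46, -0.88], [0.18, -0.87, -0.47]]
{'clock': 0.1, 'qpos': array([-1.25180860e+00,  1.16434540e-01,  1.44217766e+00, -3.83259810e-07,
        1.58400650e+00, -3.78149523e-02]), 'joint_vel': array([ 0.00023447, -0.00034337, -0.00105508,  0.00199259,  0.00228651,
       -0.00084257]), 'joint_torque': array([ 4.75296605e-03, -7.33666849e+01, -6.33789325e+01,  8.14504347e-06,
        5.23244846e-03,  5.10445659e-07]), 'tool_pos': array([ 235.69966819, -632.35340895,  247.65125219]), 'eef_rot': array([ 9.84128514e-01,  1.77456488e-01, -7.20763354e-05, -5.07934026e-04]), 'force': array([ 0.22302681,  0.72234765, -0.24514241]), 'ft_torque': array([-0.00894948, -0.0181267 , -0.01920109]), 'grasp_force': 0.0, 'width': 85.35911730364485}
```

View pics/top0.png

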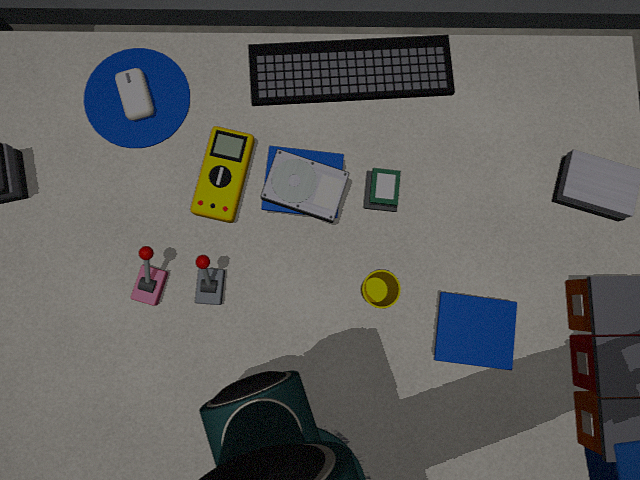

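View pics/side0.png

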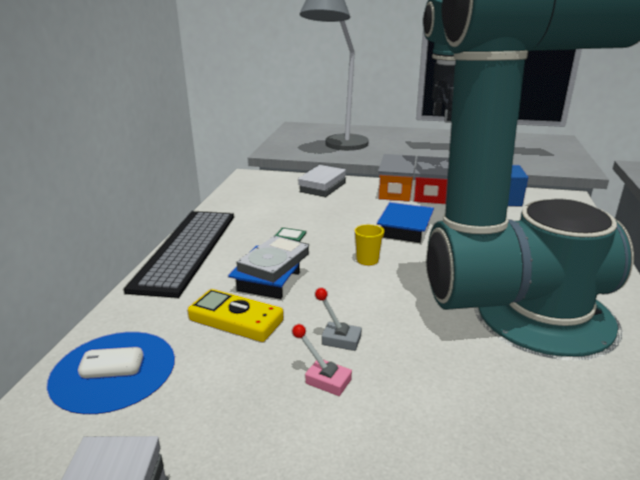

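The top view has the drive at (305,185) on the blue riser, with the green stand to its right at (385,187), so the stand is on the -y side. The meter is at (222,175) and the cup at (380,289).

Possible mix-ups:
- **Riser:** (305,180) or the blue box at (475,330). I take (305,180), the leftmost. The round blue pad at (137,97) and the blue box at (628,460) are not risers.
- **Dimmer:** grey at (209,285) or pink at (149,285). I take the grey one.
- **Drive:** the one on the riser at (305,185), not the grey box at (600,185).

Next I check these in one close crop and measure.

```bash
cat > h.py <<'E'
from plant import bot,cams
import cv2,numpy as np
def ray(n,p):
    c=cams.calibration(n);R=np.array(c["R"]);C=-R.T@np.array(c["t"])
    d=R.T@np.linalg.inv(c["mtx"])@np.array([p[0],p[1],1.]);return C,d/np.linalg.norm(d)
def plane(n,p,z):
    C,d=ray(n,p);return C+d*(z-C[2])/d[2]
def tri(pt,ps):
    (a,u),(b,v)=ray("top",pt),ray("side",ps)
    s=np.linalg.lstsq(np.c_[u,-v],b-a,rcond=None)[0]
    P,Q=a+s[0]*u,b+s[1]*v;return (P+Q)/2,np.linalg.norm(P-Q)
def blobs(im,lo,hi,roi,amin=15):
    x0,y0,x1,y1=roi;h=cv2.cvtColor(im[y0:y1,x0:x1],cv2.COLOR_RGB2HSV)
    m=cv2.inRange(h,lo,hi);k,l,s,c=cv2.connectedComponentsWithStats(m)
    r=[(s[i,4],c[i]+[x0,y0],[(q+[x0,y0]) for q in np.argwhere(l==i)[:,::-1]]) for i in range(1,k) if s[i,4]>=amin]
    return sorted(r,key=lambda t:-t[0])
def show(n,im,roi,f,name):
    x0,y0,x1,y1=roi;cv2.imwrite("pics/"+name,cv2.resize(im[y0:y1,x0:x1,::-1],None,fx=f,fy=f,interpolation=cv2.INTER_CUBIC))
E
python3 - <<'E'
from h import *
t=cams.capture("top");s=cams.capture("side");np.set_printoptions(precision=1,suppress=True)
a=cv2.resize(t[135:315,180:420,::-1],None,fx=3.2,fy=3.2,interpolation=cv2.INTER_CUBIC);cv2.imwrite("pics/c1.png",a)
b=cv2.resize(s[215:355,180:370,::-1],None,fx=4.2,fy=4.2,interpolation=cv2.INTER_CUBIC);cv2.imwrite("pics/c2.png",b)
for nm,lo,hi,rt,rs in[("ball",(0,150,90),(6,255,255),(190,245,230,280),(308,280,335,305)),
  ("green",(60,80,30),(90,255,255),(360,160,410,215),(265,220,315,250)),
  ("blue",(105,150,60),(125,255,255),(255,140,355,225),(225,230,310,285))]:
    A=blobs(t,lo,hi,rt);B=blobs(s,lo,hi,rs)
    print(nm,[(x[0],x[1]) for x in A],[(x[0],x[1]) for x in B])
    print(tri(A[0][1],B[0][1]))
    if nm=="green":
        r=cv2.minAreaRect(np.array(A[0][2],np.float32));bx=cv2.boxPoints(r)
        P=np.array([plane("top",p,48) for p in bx]);print(r,P,P.mean(0))
E
```

```text
ball [(np.int32(92), array([201.3, 261.4]))] [(np.int32(105), array([320.9, 293.6]))]
(array([445.5, 166.6, 102.5]), np.float64(0.16294606897961372))
green [(np.int32(465), array([384. , 186.4]))] [(np.int32(49), array([297.7, 236.6]))]
(array([ 587.4, -179.4,   39.3]), np.float64(20.000186247621805))
((384.6485290527344, 186.51486206054688), (28.259056091308594, 35.5228271484375), 5.710592269897461) [[ 562.7 -145.8   48. ]
 [ 634.1 -154.7   48. ]
 [ 628.3 -210.7   48. ]
 [ 556.8 -201.2   48. ]] [ 595.5 -178.1   48. ]
blue [(np.int32(756), array([307.8, 156.9])), (np.int32(210), array([276.2, 207.5]))] [(np.int32(432), array([261.2, 277.1]))]
(array([649.6, -30. ,   3.9]), np.float64(38.56982813738981))
```

View pics/c1.png

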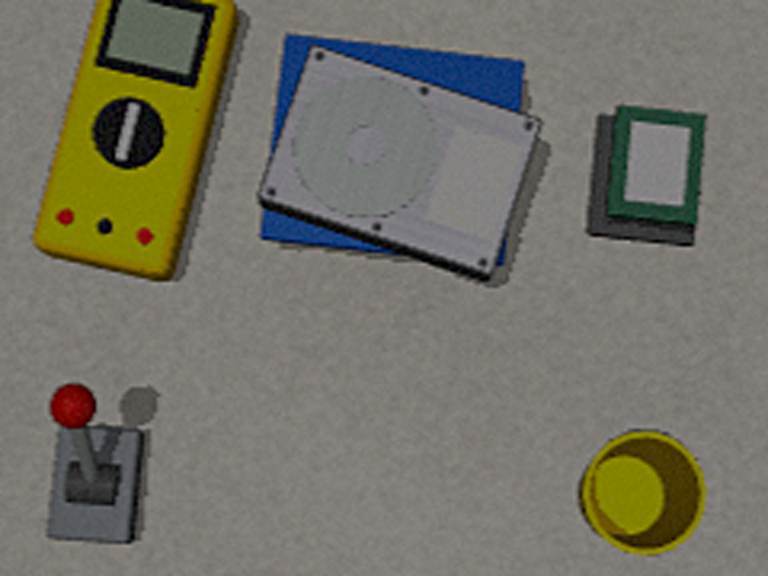

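View pics/c2.png

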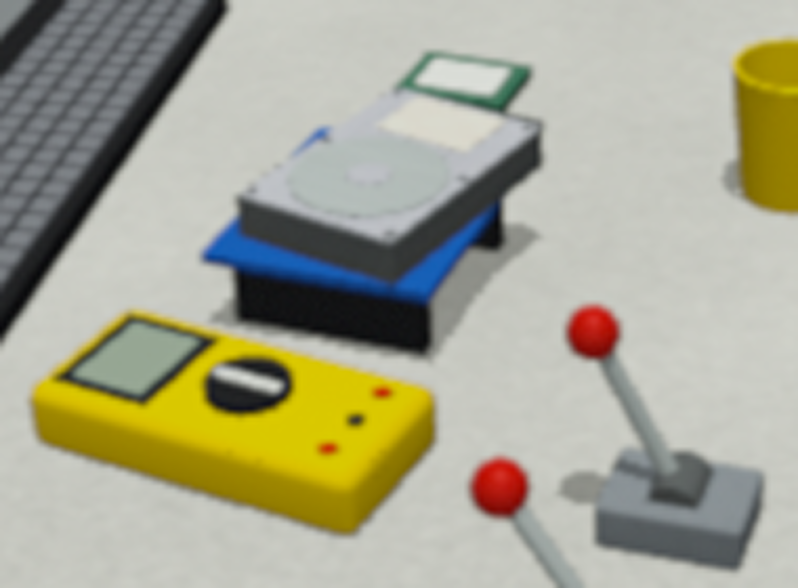

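The crops confirm the choices. The drive is on the left riser, with top corners at crop px (315,44), (543,121), (488,273) and (262,197). The green stand has its white pane, and the grey dimmer lever leans towards world +x.

```bash
python3 - <<'E'
from h import *
np.set_printoptions(precision=1,suppress=True)
T=lambda u,v:((u+.5)/3.2-.5+180,(v+.5)/3.2-.5+135)
S=lambda u,v:((u+.5)/4.2-.5+180,(v+.5)/4.2-.5+215)
print("drive hts",tri(T(315,44),S(243,197)),tri(T(262,197),S(393,248)),tri(T(488,273),S(541,124)))
D=np.array([plane("top",T(*p),76)for p in[(315,44),(543,121),(488,273),(262,197)]]);print("drive",D,D.mean(0))
e=D[0]+D[3]-D[1]-D[2];print("yaw of drive y (from world +y, toward -x, deg)",np.degrees(np.arctan2(-e[0],e[1])))
print("pane ht",tri(T(657,165),S(463,76)))
G=np.array([plane("top",T(*p),48)for p in[(616,106),(706,114),(696,223),(608,214)]]);print("stand",G,G.mean(0))
e=G[0]+G[3]-G[1]-G[2];print("yaw",np.degrees(np.arctan2(-e[0],e[1])));e=G[0]+G[1]-G[2]-G[3];print(np.degrees(np.arctan2(e[1],e[0])))
R=np.array([plane("top",T(*p),50)for p in[(285,35),(524,60),(261,240)]]);print("riser",R,(R[1]+R[2])/2)
e=R[0]-R[1];print("yaw",np.degrees(np.arctan2(-e[0],e[1])));e=R[0]-R[2];print(np.degrees(np.arctan2(e[1],e[0])))
B=np.array([plane("top",T(*p),25)for p in[(62,428),(144,430),(132,541),(50,537)]]);print("dimmer",B,B.mean(0))
e=B[0]+B[1]-B[2]-B[3];print(np.degrees(np.arctan2(e[1],e[0])))
M=np.array([plane("top",T(*p),z)for p,z in[((238,5),30),((180,275),30),((125,130),42),((645,492),85)]]);print("meter edge pts, cup",M)
E
```

```text
drive hts (array([663.3,  30.4,  73.1]), np.float64(3.0906423027922596)) (array([571.1,  62.2,  70.7]), np.float64(0.8880180372300138)) (array([523.9, -71.2,  77.2]), np.float64(0.031937087173495006))
drive [[ 663.9   30.5   76. ]
 [ 616.2 -105.7   76. ]
 [ 524.1  -71.3   76. ]
 [ 570.4   61.8   76. ]] [593.6 -21.2  76. ]
yaw of drive y (from world +y, toward -x, deg) -19.232416268240847
pane ht (array([ 596.8, -178.8,   47.3]), np.float64(1.45365311232905))
stand [[ 633.4 -154.3   48. ]
 [ 628.2 -210.3   48. ]
 [ 559.4 -201.8   48. ]
 [ 565.2 -147.5   48. ]] [ 596.6 -178.5   48. ]
yaw -5.73006214688899
-6.338096633706024
riser [[678.3  50.4  50. ]
 [662.3 -97.4  50. ]
 [549.6  64.6  50. ]] [605.9 -16.4  50. ]
yaw -6.1905798600956325
-6.303092293601528
dimmer [[438.2 187.5  25. ]
 [436.5 137.7  25. ]
 [369.3 144.   25. ]
 [372.3 193.3  25. ]] [404.1 165.6  25. ]
-5.182478696796224
meter edge pts, cup [[ 704.7   81.6   30. ]
 [ 531.7  116.1   30. ]
 [ 620.4  149.1   42. ]
 [ 394.4 -159.3   85. ]]
```

```bash
cat >> h.py <<'E'
PSI=np.radians(-6.1);U=np.array([np.cos(PSI),np.sin(PSI)]);V=np.array([-U[1],U[0]]);ST=np.array([596.5,-178.5])
def ab(p): d=np.array(p)[:2]-ST;return np.array([d@U,d@V])
def where():
    s=bot.get_state();q=s["eef_rot"];print("t %.2f ab"%s["clock"],np.round(ab(s["tool_pos"]),1),"z %.1f yaw-psi %.2f w %.1f"%(s["tool_pos"][2],np.degrees(2*np.arctan2(q[1],q[0])-PSI),s["width"]),"F",np.round(s["force"],1))
if __name__=="__main__": where()
E
python3 -m crank '[[[0,0,0],6.6,0.1],[[0,0,0],6.6,0.1],[[0,0,0],6.6,0.1],[[0,0,0],6.7,0.1]]' 40
python3 -m crank '[[[12.5,-40,0],0,0.1],[[12.5,-40,0],0,0.1],[[12.5,-40,0],0,0.1],[[12.5,-40,0],0,0.1],[[12.5,-40,0],0,0.1],[[12.5,-40,0],0,0.1],[[12.5,-40,0],0,0.1],[[12.5,-40,0],0,0.1]]'
python3 -m crank '[[[12.5,-40,0],0,0.1],[[12.5,-40,0],0,0.1],[[12.5,-40,0],0,0.1],[[12.5,-40,0],0,0.1],[[12.5,-40,0],0,0.1],[[12.5,-40,0],0,0.1],[[12.5,-40,0],0,0.1],[[12.5,-40,0],0,0.1],[[0,0,0],0,0.1],[[0,0,0],0,0.1]]'
python3 h.py
```

```text
clock: 0.53
tool_pos: [235.7, -632.5, 248.1]
eef_rot: [0.998, -0.056, -0.0, -0.0]
force: [0.1, 1.1, -0.2]
width: 77.0
grasp_force: 0.0
clock: 1.2
tool_pos: [368.4, -324.7, 248.3]
eef_rot: [0.999, -0.053, 0.0, 0.0]
force: [0.9, -0.9, 1.4]
width: 77.1
grasp_force: 0.0
clock: 2.03
tool_pos: [500.9, -18.8, 247.9]
eef_rot: [0.999, -0.051, -0.0, -0.0]
force: [-0.2, -0.6, -0.1]
width: 76.9
grasp_force: 0.0
t 2.03 ab [-112.   148.6] z 247.9 yaw-psi 0.26 w 76.9 F [-0.2 -0.6 -0.1]
```

```bash
python3 -m crank '[[[0,0,36],0,0.1],[[0,0,36],0,0.1],[[0,0,36],0,0.1],[[0,0,36],0,0.1],[[0,0,24],0,0.1],[[0,0,12],0,0.1],[[0,0,0],0,0.1]]' >/dev/null
python3 h.py
python3 -m crank '[[[4,0,0],0,0.1],[[4,0,0],0,0.1],[[4,0,0],0,0.1],[[4,0,0],0,0.1],[[4,0,0],0,0.1],[[4,0,0],0,0.1],[[4,0,0],0,0.1],[[4,0,0],0,0.1],[[4,0,0],0,0.1],[[4,0,0],0,0.1],[[4,0,0],0,0.1],[[0,0,0],0,0.1]]' 
python3 h.py
python3 - <<'E'
from h import *
t=cams.capture("top");show("top",t,(230,130,420,260),4,"c3.png")
E
```

```text
t 2.62 ab [-113.4  145.8] z 66.0 yaw-psi -0.03 w 76.8 F [-0.  -0.2 -0.6]
clock: 3.62
tool_pos: [545.1, -25.6, 68.7]
eef_rot: [0.999, -0.053, 0.0, 0.0]
force: [0.7, 0.4, 0.2]
width: 77.2
grasp_force: 0.0
t 3.62 ab [-67.4 146.6] z 68.7 yaw-psi 0.04 w 77.2 F [0.7 0.4 0.2]
```

View pics/c3.png

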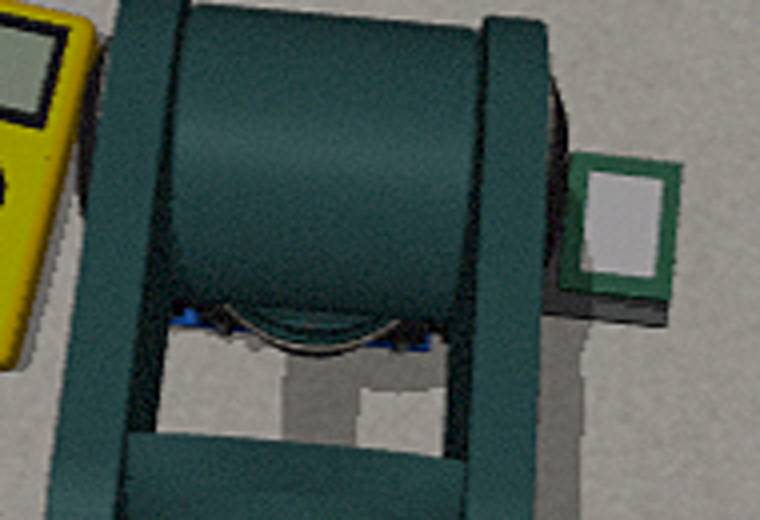

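The arm covers the drive here, so I finish this push by 4 mm, retreat, move to the +y end, turn, and look from there.

```bash
python3 -m crank '[[[2,0,0],0,0.1],[[2,0,0],0,0.1],[[0,0,0],0,0.1],[[0,0,0],0,0.1]]' >/dev/null
python3 h.py
python3 -m crank '[[[-10,0,0],0,0.1],[[-20,0,0],0,0.1],[[0,0,-40],0,0.1],[[0,0,-40],0,0.1],[[15,-25,0],0,0.15],[[20,-30,0],0,0.15],[[20,-30,0],0,0.15],[[20,-30,0],0,0.15],[[18,-28,0],0,0.15]]' >/dev/null
python3 -m crank '[[[0,0,0],-7,0.15],[[0,0,0],-7,0.15],[[0,0,0],-7,0.15],[[0,0,0],-7,0.15],[[0,0,0],-7,0.15],[[0,0,0],-7,0.15],[[0,0,0],-7,0.15],[[0,0,0],-7,0.15],[[0,0,0],-7,0.15],[[0,0,0],-7,0.15],[[0,0,0],-7,0.15],[[0,0,0],-7,0.15]]' >/dev/null
python3 -m crank '[[[0,0,0],-6,0.15],[[0,0,0],0,0.15],[[0,0,0],0,0.15]]' >/dev/null
python3 h.py
python3 - <<'E'
from h import *
t=cams.capture("top");s=cams.capture("side")
a=cv2.resize(t[130:260,180:420,::-1],(720,390),interpolation=cv2.INTER_CUBIC)
cv2.imwrite("pics/c4.png",a)
E
```

```text
t 4.00 ab [-64.  146.7] z 68.5 yaw-psi 0.04 w 76.6 F [-1.9 -0.8  1.2]
t 6.00 ab [ -1.6 289.8] z 148.4 yaw-psi 89.86 w 72.4 F [0.1 0.9 0.2]
```

View pics/c4.png

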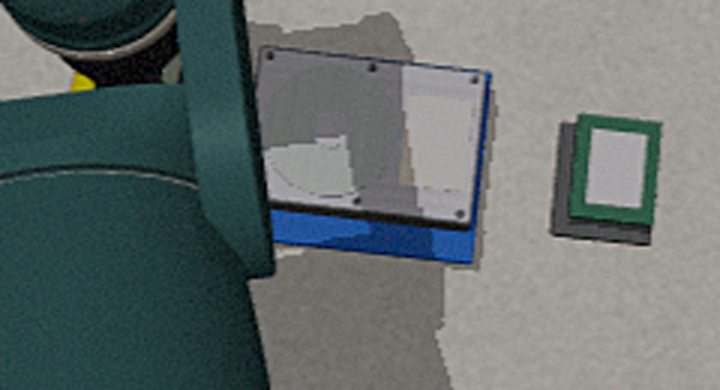

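The drive is now nearly square. Its top corners are at crop px (260,46), (486,72) and (470,222), and the stand is at (614,168).

```bash
python3 - <<'E'
from h import *
T=lambda u,v:((u+.5)/3-.5+180,(v+.5)/3-.5+130)
for p in[(260,46),(486,72),(470,222),(365,211)]: print(ab(plane("top",T(*p),76)).round(1))
E
```

```text
[ 49.1 238.1]
[47.4 92.5]
[-51.3  93.9]
[-51.1 160.6]
```

```bash
python3 -m crank '[[[0,0,30],0,0.15],[[0,0,30],0,0.15],[[0,0,14],0,0.15],[[0,0,6],0,0.15],[[-8,0,0],0,0.15],[[-8,0,0],0,0.15],[[-8,0,0],0,0.15],[[0,0,0],0,0.15]]' >/dev/null
python3 h.py
python3 -m crank '[[[-5,0,0],0,0.15],[[-5,0,0],0,0.15],[[-5,0,0],0,0.15],[[-5,0,0],0,0.15],[[-5,0,0],0,0.15],[[-5,0,0],0,0.15],[[-5,0,0],0,0.15],[[-5,0,0],0,0.15],[[-5,0,0],0,0.15],[[-5,0,0],0,0.15],[[-5,0,0],0,0.15],[[-5,0,0],0,0.15]]' >/dev/null
python3 h.py
python3 -m crank '[[[-5,0,0],0,0.15],[[-5,0,0],0,0.15],[[-5,0,0],0,0.15],[[-5,0,0],0,0.15],[[-5,0,0],0,0.15],[[-5,0,0],0,0.15],[[-5,0,0],0,0.15],[[-5,0,0],0,0.15],[[0,0,0],0,0.15]]' >/dev/null
python3 h.py
python3 - <<'E'
from h import *
t=cams.capture("top");s=cams.capture("side")
a=cv2.resize(t[130:260,240:430,::-1],(570,390),interpolation=cv2.INTER_CUBIC)
b=cv2.resize(s[200:300,200:340,::-1],(230,164),interpolation=cv2.INTER_CUBIC)
o=np.zeros((390,800,3),np.uint8);o[:,:570]=a;o[:164,570:]=b;cv2.imwrite("pics/c5.png",o)
E
```

```text
t 6.77 ab [ -0.5 264.2] z 69.9 yaw-psi 89.96 w 72.8 F [ 0.1  0.9 -0.4]
t 7.77 ab [ -1. 206.] z 68.7 yaw-psi 90.05 w 72.6 F [1.  6.1 2.5]
t 8.52 ab [ -1.  165.2] z 68.6 yaw-psi 90.03 w 72.5 F [ 0.1 -0.1  0.1]
```

View pics/c5.png

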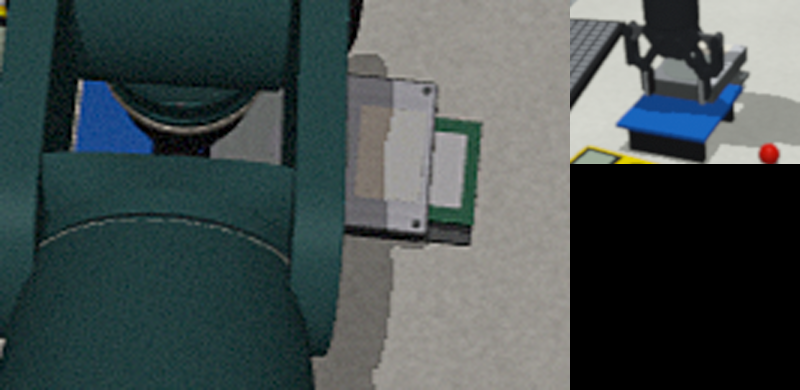

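The drive spans the gap and is pushed squarely. Its front corners are at crop px (436,84) and (427,233).

```bash
python3 - <<'E'
from h import *
T=lambda u,v:((u+.5)/3-.5+240,(v+.5)/3-.5+130)
for p in[(436,84),(427,233)]: print(ab(plane("top",T(*p),76)).round(1))
E
python3 -m crank '[[[-5,0,0],0,0.15],[[-5,0,0],0,0.15],[[-5,0,0],0,0.15],[[-5,0,0],0,0.15],[[-5,0,0],0,0.15],[[-5,0,0],0,0.15],[[-5,0,0],0,0.15],[[-5,0,0],0,0.15],[[-4,0,0],0,0.15],[[-4,0,0],0,0.15],[[-4,0,0],0,0.15],[[0,0,0],0,0.15]]' >/dev/null
python3 h.py
python3 -m crank '[[[-4,0,0],0,0.15],[[-4,0,0],0,0.15],[[-4,0,0],0,0.15],[[-3,0,0],0,0.15],[[-3,0,0],0,0.15],[[0,0,0],0,0.15],[[0,0,0],0,0.15]]' >/dev/null
python3 h.py
python3 - <<'E'
from h import *
t=cams.capture("top");s=cams.capture("side")
a=cv2.resize(t[130:260,280:470,::-1],(570,390),interpolation=cv2.INTER_CUBIC)
b=cv2.resize(s[200:300,200:340,::-1],(230,164),interpolation=cv2.INTER_CUBIC)
o=np.zeros((390,800,3),np.uint8);o[:,:570]=a;o[:164,570:]=b;cv2.imwrite("pics/c6.png",o)
E
```

```text
[48.3  8.4]
[-49.5   6.6]
t 9.62 ab [ -1. 113.] z 68.4 yaw-psi 90.02 w 72.6 F [0.3 0.  0.1]
t 10.20 ab [-1.  95.4] z 68.5 yaw-psi 90.02 w 72.8 F [0.3 1.  0.1]
```

View pics/c6.png

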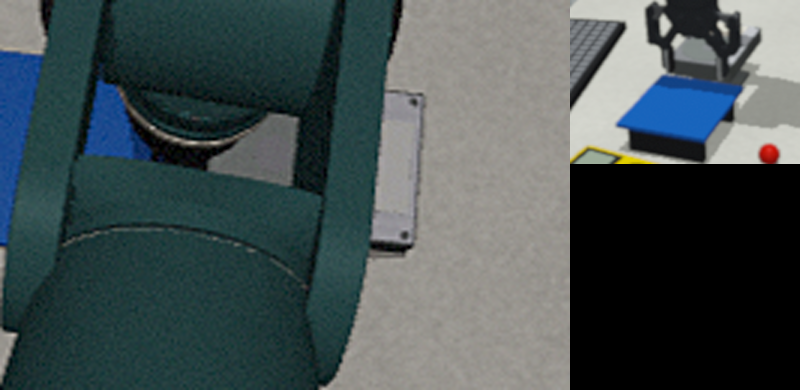

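Still square. The front corners are now at crop px (424,96) and (413,245), so I work out the remaining distance from them.

```bash
python3 - <<'E'
from h import *
T=lambda u,v:((u+.5)/3-.5+280,(v+.5)/3-.5+130)
for p in[(424,96),(413,245)]: print((ab(plane("top",T(*p),74.5))+[0,73.5]).round(1))
E
```

```text
[48.2 11.4]
[-50.1  11.9]
```

```bash
python3 -m crank '[[[-3,0,0],0,0.15],[[-3,0,0],0,0.15],[[-3,0,0],0,0.15],[[-2,0,0],0,0.15],[[0,0,0],0,0.15],[[0,0,0],0,0.15],[[0,0,0],0,0.15],[[5,0,0],0,0.15],[[10,0,0],0,0.15],[[20,0,0],0,0.15],[[30,0,0],0,0.15],[[30,0,0],0,0.15]]' >/dev/null
python3 h.py
python3 -m crank '[[[0,0,-35],0,0.3],[[0,0,-35],0,0.6],[[0,0,-35],0,1],[[35,0,0],0,1],[[35,0,0],0,1],[[35,0,0],0,1],[[0,0,0],0,1],[[0,0,0],0,1]]' >/dev/null
python3 h.py
python3 - <<'E'
from h import *
t=cams.capture("top");s=cams.capture("side")
a=cv2.resize(t[130:260,270:460,::-1],(570,390),interpolation=cv2.INTER_CUBIC)
b=cv2.resize(s[200:300,220:335,::-1],(230,200),interpolation=cv2.INTER_CUBIC)
c=cv2.resize(t[240:310,185:265,::-1],(217,190),interpolation=cv2.INTER_CUBIC)
o=np.zeros((390,800,3),np.uint8);o[:,:570]=a;o[:200,570:]=b;o[200:,570:787]=c;cv2.imwrite("pics/c7.png",o)
E
```

```text
t 11.30 ab [ -1.3 181.1] z 68.3 yaw-psi 89.98 w 72.6 F [ 0.2 -0.6 -0.1]
t 11.97 ab [ -1.7 286.9] z 173.0 yaw-psi 90.20 w -0.2 F [-0.5 -0.9  0.7]
```

View pics/c7.png

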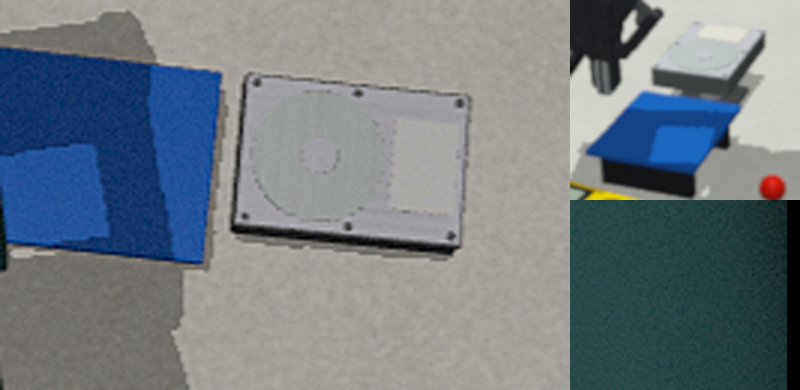

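The drive sits alone on the stand, with a visible gap to the riser. Its top corners are at crop px (247,73), (470,96), (460,248) and (233,230). I check its pose and move over the lever ball. The grey lever leans to world +x at q≈0.24, with its ball at ab=(-187,327).

```bash
python3 - <<'E'
from h import *
T=lambda u,v:((u+.5)/3-.5+270,(v+.5)/3-.5+130)
P=np.array([ab(plane("top",T(*p),74))for p in[(247,73),(470,96),(460,248),(233,230)]]);print(P.round(1),P.mean(0).round(1))
E
python3 -m crank '[[[0,-20,0],0,1],[[4,-25,0],0,0.5],[[4,-25,0],0,0.15],[[6,-25,0],0,0.15],[[6,-25,0],0,0.15],[[6,-25,0],0,0.15],[[6,-25,0],0,0.15],[[6,-15,0],0,0.15],[[0,0,0],0,0.15],[[0,0,0],0,0.15]]' 25 >/dev/null
python3 h.py
```

```text
[[ 49.5  72.4]
 [ 49.5 -72.6]
 [-50.8 -72.7]
 [-53.9  72.4]] [-1.4 -0.1]
t 12.90 ab [-186.4  322.2] z 173.7 yaw-psi 90.03 w 72.6 F [0.2 0.4 0.2]
```

The drive is centred to about 1.5 mm. Next I lower over the ball and close on it.

```bash
python3 -m crank '[[[1,0,25],0,0.15],[[1,0,25],0,0.15],[[0,0,14],0,0.15],[[0,0,6],0,0.15],[[0,0,0],0,0.15]]' >/dev/null
python3 h.py
python3 -m crank '[[[0,0,0],0,0.8],[[0,0,0],0,0.8],[[0,0,0],0,0.8],[[0,0,0],0,0.8],[[0,0,0],0,0.8],[[0,0,0],0,0.8],[[0,0,0],0,0.8]]' 25
python3 h.py
```

```text
t 13.32 ab [-186.1  323.9] z 102.0 yaw-psi 89.98 w 72.5 F [-0.3 -0.2 -0. ]
clock: 13.9
tool_pos: [446.3, 164.2, 104.2]
eef_rot: [0.743, 0.669, 0.001, 0.0]
force: [1.1, -1.4, 5.9]
width: 24.0
grasp_force: 24.3
t 13.90 ab [-185.7  324.8] z 104.2 yaw-psi 90.05 w 24.0 F [ 1.1 -1.4  5.9]
```

```bash
python3 -m crank '[[[0,-4,-1.9],0,0.8],[[0,-4,-1.7],0,0.8],[[0,-4,-1.5],0,0.8],[[0,-4,-1.3],0,0.8],[[0,-4,-1],0,0.8],[[0,-4,-0.8],0,0.8],[[0,-4,-0.6],0,0.8],[[0,-4,-0.4],0,0.8],[[0,-4,-0.2],0,0.8],[[0,-5,0],0,0.8],[[0,0,0],0,0.8],[[0,0,0],0,0.8]]'
python3 h.py
```

```text
clock: 14.9
tool_pos: [405.8, 168.6, 113.9]
eef_rot: [0.743, 0.669, 0.001, 0.001]
force: [2.7, -1.9, 6.9]
width: 24.0
grasp_force: 26.2
t 14.90 ab [-226.5  324.8] z 113.9 yaw-psi 90.06 w 24.0 F [ 2.7 -1.9  6.9]
```

Next I open, lift and back away, then check the lever in both views.

```bash
python3 -m crank '[[[0,0,0],0,0.5],[[0,0,0],0,0.15],[[0,0,0],0,0.15],[[0,0,0],0,0.15],[[0,0,-20],0,0.15],[[0,0,-35],0,0.15],[[0,0,-35],0,0.15],[[0,0,-35],0,0.15],[[0,0,0],0,0.15]]' >/dev/null
python3 -m crank '[[[-40,0,0],0,0.15],[[-40,0,0],0,0.15],[[-40,0,0],0,0.15],[[-40,0,0],0,0.15],[[-40,0,0],0,0.15],[[-40,0,0],0,0.15],[[-40,0,0],0,0.15],[[-40,0,0],0,0.15],[[-40,0,0],0,0.15],[[0,0,0],0,0.15],[[0,0,0],0,0.15]]' >/dev/null
python3 h.py
python3 - <<'E'
from h import *
t=cams.capture("top");s=cams.capture("side")
lo,hi=(0,150,90),(6,255,255)
A=blobs(t,lo,hi,(185,240,240,310));B=blobs(s,lo,hi,(308,275,370,325))
print([(x[0],x[1]) for x in A],[(x[0],x[1]) for x in B]);P,e=tri(A[0][1],B[0][1]);print(P,e,"lean",(P[0]-404)/90)
a=cv2.resize(t[130:320,180:430,::-1],(520,395),interpolation=cv2.INTER_CUBIC)
b=cv2.resize(s[210:370,200:360,::-1],(280,280),interpolation=cv2.INTER_CUBIC)
o=np.zeros((395,800,3),np.uint8);o[:,:520]=a;o[:280,520:]=b;cv2.imwrite("pics/c8.png",o)
E
```

```text
t 16.57 ab [-227.4  -37.2] z 237.1 yaw-psi 89.79 w 72.4 F [ 0.4  1.4 -0.5]
[(np.int32(122), array([197.94262295, 283.69672131]))] [(np.int32(108), array([341.25      , 292.37037037]))]
[405.78031582 169.62225407 112.07260816] 0.6158434518464617 lean 0.019781286879636657
```

View pics/c8.png

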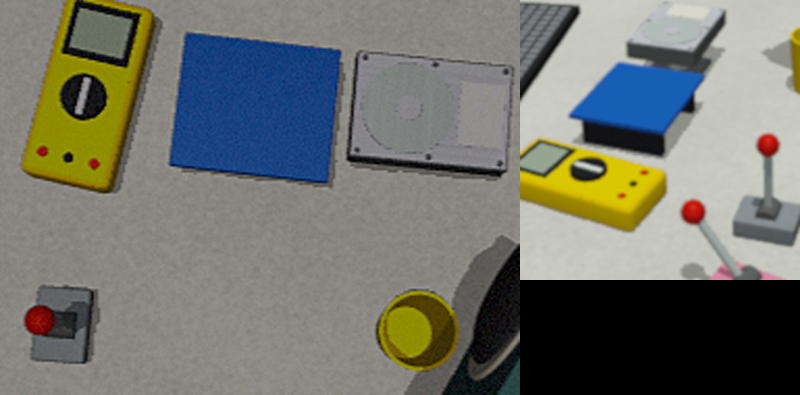

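The lever stands upright with its ball at z 112 (lean ≈0.02 rad). The drive is on the stand, clear of the riser, and the meter and cup have not moved.

```bash
python3 -c "
from plant import ticket
print(ticket.finish_job())"
```

```text
the job is handed in; nothing more can be done
None
```

I handed the job in at about 17 s: the cameras put the drive within about 2 mm of the stand's centre, square, released and clear of the riser; the lever leans about 0.02 rad from upright, and the meter and cup look unmoved; no verdict came back.

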